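# Set the chamber run timer

## Robot

A 7-joint arm with a two-finger parallel gripper is mounted at the origin on the work surface. World frame = base frame: x ahead of the robot, y to its left, z up, the work surface at z = 0. Lengths are in mm, angles in rad, forces in N, time in s.
With the tool pointing down it reaches from about 400 to 875 mm from the base axis. Payload 4.4 kg.
Tool frame: the origin (TCP) lies at the very end of the fingers, on their centre line; the grasp point (between the pads) lies 19 mm behind it; z points along the fingers, x is the direction in which the jaws open and shut, and the axes are right-handed (so a half turn about z gives the same grasp; the last joint's range is limited). The gripper opens to 85 mm and grips with 20 to 120 N. Pads are 22 mm wide; open, the fingers measure 114 mm over their backs; the gripper's body (76 mm by 85 mm) begins 54 mm behind the grasp point. The pads swing forward as they close: fully open they stand 13 mm farther back than shut.
Start: joints at [-1.398, 0.628, 0.038, 1.517, -0.027, 0.996, -0.02], TCP at [153.723, 631.575, 231.313] pointing down, gripper open.
Joint ranges: [-3.06, 3.06], [-0.37, 2.12], [-1.25, 1.32], [0.18, 2.47], [-1.1, 4.24], [0.23, 1.98], [-2.94, 2.94]. Speed limits (rad/s): [2.57, 2.57, 3.14, 3.14, 3.14, 3.14, 3.14].

## Interface

Orientations are given as [roll, pitch, yaw] about the fixed x, y, z axes, in that order (R = Rz(yaw) Ry(pitch) Rx(roll)).
In Python, from cell import * gives the robot as it stands. The module is installed in compiled form; this text tells all that it offers.
- The arm moves only by the tool play_rows, never from a script. Its argument "targets" is a list of rows, each an object with "slide": the shift along the tool's x, y, z in mm, a list of three; "turn": the turn, a rotation vector about the tool's x, y, z in degrees, a list of three; "hand": the finger opening in mm, from 0 to 85.4. A call has 1 to 5 rows; each row shifts and turns the commanded pose from where the row before left it, along the tool's axes as they then stand; what a row does not reach is not made up. A row lasts 1/8 s, in which the tool goes at most 62.5 mm and 10.7 degrees, less where a joint would pass 70% of its speed; a pose out of reach is approached as far as the arm can. A call is refused whole if a number of a shift passes 62.5 or a number of a turn 10.7, either way. A call with a gripper value outside its range is refused whole. The fingers move at their own pace and stop on an object; the grip force is fixed at half the most. Time passes only in rows, so rows that do not move let the fingers close. It gives the time, the measured TCP pose, the force and the opening at its end, in the units of the state.
- read_state(): the state, without advancing time (a new reading comes with each control period).
- get_image(name): name is "side" or "top" or "wrist"; returns (picture, depth): 420x560x3 uint8, blue, green, red; 420x560 float32, mm along the optical axis (not along the pixel's ray), 0 where there is no reading.
- calibration(name): a dict with "K" (3x3 intrinsics, pixels), "R" (3x3) and "t" (3): a world point X has camera coordinates R X + t. Camera axes: x right, y down, z forward; pixel columns grow to the right and rows downward; lengths in mm; the calibration is good to about 2 mm. A picture is of the moment at which its call begins: read the wrist's pose just before it. calibration takes no time and is no camera call; for the wrist camera it gives the pose at the moment of the call.
- finish_job(): hands the job in, once; it reports no verdict.
The state is a dict: "clock": time; "qpos": joint angles; "qd": joint speeds; "tau": joint torques, N m; "eef_pos": TCP position; "tool_rot": TCP orientation; "force": force on the tool from outside, world axes, zero at the start; "torque": the same for the moment, N m; "width": finger opening in mm.
Only numpy, scipy, OpenCV 4.12 (cv2) and the standard library are available. Lean on these libraries where they do the work, as an engineer would, in place of code of your own. Each camera call takes 0.05 s, during which the arm holds its last target.

## Task

Set the wind-up run timer on the test deck: twist its wing knob clockwise past the top mark and on until you feel it come up against its cushioned end stop, gently and without forcing the stop, then turn it back down until its pointer lines up with the small dark steel marker tab on the scale, and let go. Leave the marker tab and the other things on the deck where they are.

Things in the scene. Friction and masses are not known exactly. Their poses are not given: they have to be found in the camera images.
- timer: grey timer box, 140 x 140 mm, 45 mm high, fixed to the deck, a white round scale of 128 mm diameter on top. Origin: centre of its underside; the knob turns about its z (up). Scale: joint value q lies in direction pi/2 - q from the box's +x (zero towards its +y, growing clockwise seen from above). A fine tick is 1 minute, 0.09 rad; a longer one every 5 minutes
- timer_knob (a joint): knob angle, rad: 0 with the pointer at the zero mark, growing clockwise from above, 1.8 at the top mark (20 minutes). Turning takes about 0.06 N m of friction plus a wind-up spring of 0.015 N m per rad towards zero; let go, it stays put. At a hidden place between 1.9 and 2.5 rad, different every time, it meets the cushioned end stop
- knob_grip (a point): point on the axis of the black wing knob, 76 mm above the deck. The knob is a disc of 28 mm radius, top 54 mm above the deck, with an upright wing (straight bar) to grip: 52 mm long, 14 mm thick, from 54 to 90 mm above the deck, centred on the axis and running in the pointer's direction
- pointer_tip (a point): tip of the knob's pointer, a flat nib with a white line at one end of the wing, 44 mm from the axis and 51 mm above the deck
- top_mark (a point): outer end of the top mark, the widest and longest black tick of the scale, 63 mm from the axis, on the scale 45 mm above the deck
- marker (a joint): angle of the dark steel marker tab on the scale, in rad, counted as the knob's (same zero, clockwise): the minutes to set. A friction-held tab, not to be moved
- marker_tip (a point): inner tip of the dark steel marker tab (9 mm wide, 18 mm long, reaching past the scale's rim, its top 50 mm above the deck), 47 mm from the axis, 48 mm above the deck; pointer and tab are lined up when they lie in one direction from the axis
- timer_stop: mounting of the end stop, hidden in the box; its pose does not tell where the stop bites. From first touch the stiff cushion adds 4 N m per rad to the knob's running torque, acting 20 mm from the axis: 0.01 rad further (0.04 N m, 2 N) is a clear touch; 0.05 rad further (0.2 N m, 10 N) is forcing it
- meter: bystander: grey round water meter, 92 mm diameter, 62 mm high, with brass pipe stubs and an upright open cover (to 136 mm); loose; origin under its centre
- adapter: bystander: dark steel block 60 x 50 x 30 mm with two brass studs, 48 mm high in all; loose; origin under its centre
- coupling: bystander: turned brass coupling, 44 mm diameter, 45 mm high; loose; origin under its centre
Mind the look-alikes: they are no part of the job. Leave any green look-alike of the timer alone.

How it is judged (in metres and radians):
On the way, in this order (a step that is already met when the one before it is completed fails the run):
1. the knob is turned past the top mark (value of joint timer_knob above 1.84 rad), for 0.05 s.
2. the knob is up against the end stop (over 1 N on the stop, for 0.1 s) (contact force between timer_stop and anything else above 1 N), for 0.1 s.
At the end, for the whole second after the job is handed in: the pointer tip within 5.5 mm of the marker tip, about 0.1 rad or one minute either way, the knob at rest and let go (horizontal distance between pointer_tip and marker_tip below 0.0055 m and velocity of joint timer_knob between -0.02 and 0.02 rad/s); the robot touches nothing.
It fails at once if the end stop is forced (more than 10 N on it) (contact force between timer_stop and anything else above 10 N).
It fails at once if the marker tab is shifted by more than 3 mm (distance of marker_tip from where it was at the start of the episode above 0.003 m).
It fails at once if the meter is pushed more than 15 mm (distance of meter from where it was at the start of the episode above 0.015 m).
It fails at once if the adapter is pushed more than 15 mm (distance of adapter from where it was at the start of the episode above 0.015 m).
It fails at once if the coupling is pushed more than 15 mm (distance of coupling from where it was at the start of the episode above 0.015 m).
It also fails if it takes over 67 s, if anything falls off the work surface, if the arm or the gripper's body presses on something with over 40 N, if the wrist force passes 120 N, or if a joint passes its speed limit or range.

## Working session

There is one attempt and no reset: what is moved stays moved. The work goes in short steps, Python scripts to look and compute and a tool call to move; the robot and the scene stay as the last step left them, time stands still between calls to the robot, and variables do not carry over. Pictures are saved under pics/ and viewed, and the job is handed in when it is done.

Besides the shell and the picture viewer there is one more tool, called as name(argument=value, ...) on one line, values as JSON. play_rows: Moves the arm, as the interface text tells. Its arguments: {"type":"object","properties":{"targets":{"type":"array"}},"required":["targets"]}

```bash
mkdir -p pics; python3 - <<'E'
from cell import *
import cv2
for n in ("top","side","wrist"):
    im,d=get_image(n); cv2.imwrite(f"pics/{n}0.png",im); 
    import numpy as np; np.savez(f"pics/{n}0.npz",im=im,d=d,**calibration(n))
    c=calibration(n); print(n,c["K"].round(1).tolist(),(-c["R"].T@c["t"]).round(0))
print(read_state())
E
```

```text
top [[483.9, 0.0, 284.1], [0.0, 483.9, 206.5], [0.0, 0.0, 1.0]] [ 347.   22. 1175.]
side [[496.0, 0.0, 279.9], [0.0, 496.0, 205.5], [0.0, 0.0, 1.0]] [ -42. -668.  692.]
wrist [[340.7, 0.0, 282.6], [0.0, 340.7, 213.0], [0.0, 0.0, 1.0]] [ 82. 649. 374.]
{'clock': 0.15, 'qpos': array([-1.39779276,  0.62915717,  0.03846735,  1.51811981, -0.02699863,
        0.99631453, -0.02004074]), 'qd': array([-2.71491604e-04, -1.51725267e-03,  6.20710348e-05, -3.85323049e-03,
       -1.18251901e-03, -1.33176834e-03,  1.08787668e-04]), 'tau': array([ 1.69871710e-03, -5.63795507e+01,  1.22790176e+00, -1.93653095e+01,
        1.12019107e-02,  7.39194889e-03, -7.03424732e-06]), 'eef_pos': array([153.61865183, 631.10015525, 230.59137471]), 'tool_rot': array([3.14157209e+00, 1.48030006e-03, 1.33193784e+00]), 'force': array([-0.64432908,  0.15847481, -0.25014189]), 'torque': array([ 0.04067429,  0.00298714, -0.03249265]), 'width': 85.66813297435033}
```

View pics/top0.png

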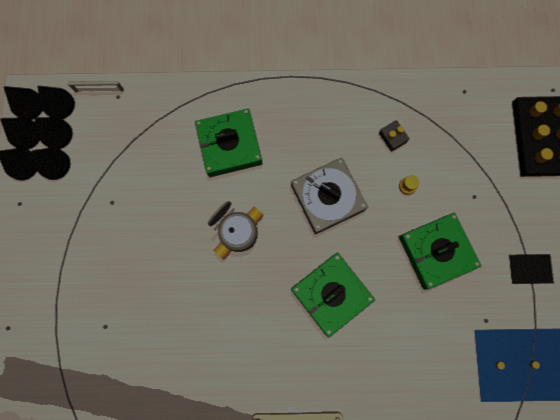

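View pics/side0.png

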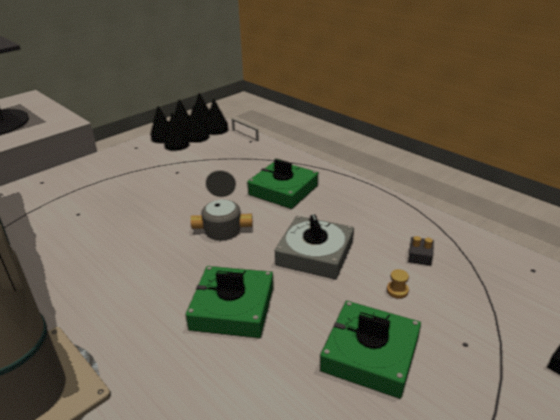

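View pics/wrist0.png

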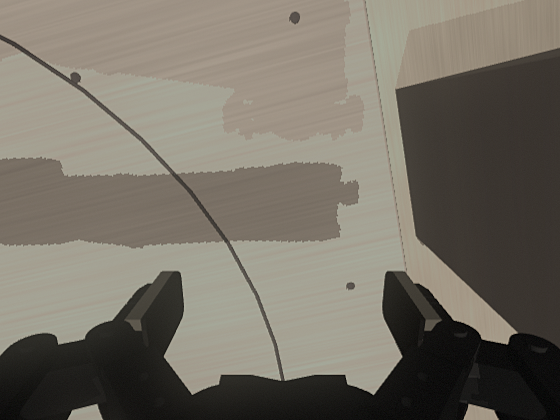

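Candidates in the top view are the grey timer at (329,193), which matches the description, and green look-alikes at (228,140), (442,250) and (333,294). The bystanders are the meter (238,231), adapter (394,135) and coupling (409,185). I choose the grey one and check it in a crop.

```bash
cat > h.py <<'E'
import numpy as np,cv2
def cast(c,u,v,z):
    K,R,t=c["K"],c["R"],c["t"]; o=-R.T@t
    r=R.T@np.linalg.solve(K,[u,v,1.]); return o+r*(z-o[2])/r[2]
def proj(c,X):
    p=c["K"]@(c["R"]@np.asarray(X,float)+c["t"]); return p[:2]/p[2]
E
python3 - <<'E'
from h import *
D=np.load("pics/top0.npz"); im=D["im"]
cv2.imwrite("pics/crop1.png",cv2.resize(im[150:240,280:380],None,fx=6,fy=6,interpolation=cv2.INTER_CUBIC))
for n,u,v,z in(("timer",329,193,54),("meter",238,231,62),("adapter",394,135,40),("coup",409,185,45),("ga",228,140,54),("gb",442,250,54),("gc",333,294,54)):print(n,cast(D,u,v,z).round(0))
S=np.load("pics/side0.npz");cv2.imwrite("pics/crop2.png",cv2.resize(S["im"][200:285,265:365],None,fx=6,fy=6,interpolation=cv2.INTER_CUBIC))
E
```

```text
timer [606. -84.  54.]
meter [517. 131.  62.]
adapter [ 753. -251.   40.]
coup [ 624. -278.   45.]
ga [742. 157.  54.]
gb [ 466. -342.   54.]
gc [369. -85.  54.]
```

View pics/crop1.png

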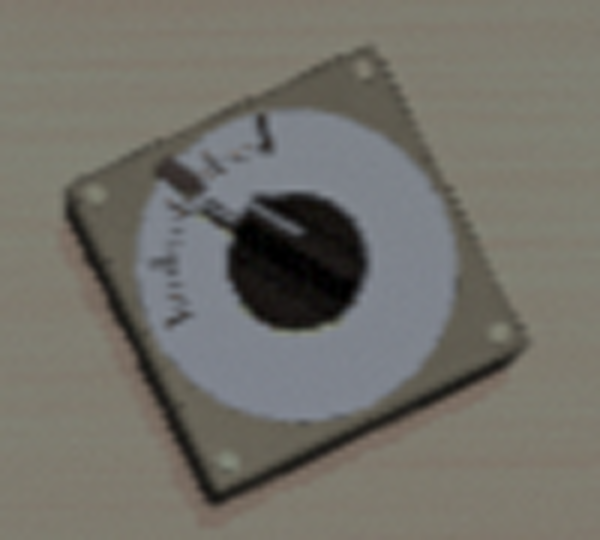

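View pics/crop2.png

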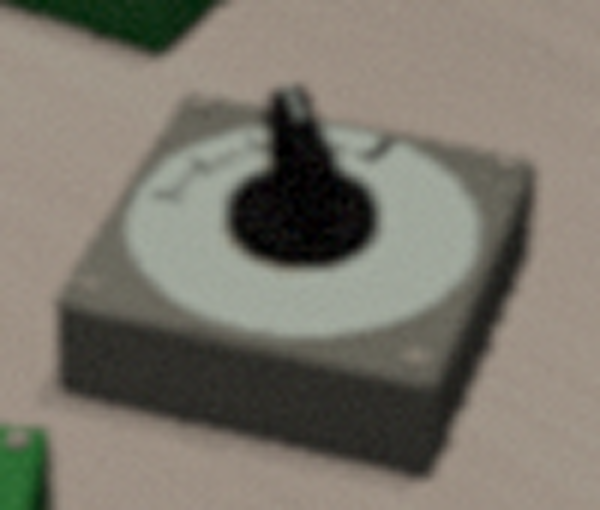

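The crop shows the white dial. The top mark is at crop (265,130), the tab at about (183,175), the zero tick at about (178,320), and the pointer is near the tab. Next I plan the move above it for a wrist-camera look.

```bash
cat > plan.py <<'E'
from h import *
from scipy.spatial.transform import Rotation as Ro
from cell import *
def plan(target,yaw_t,n=None,stp=55,tst=10):
    s=read_state(); p=np.array(s["eef_pos"],float); r=Ro.from_euler("xyz",s["tool_rot"])
    g=Ro.from_euler("xyz",[np.pi,0,yaw_t]); rv=(r.inv()*g).as_rotvec(degrees=True)
    target=np.array(target,float)
    n=n or int(max(np.ceil(np.linalg.norm(target-p)/stp),np.ceil(np.linalg.norm(rv)/tst),1))
    print("rv",rv.round(2),"n",n)
    for i in range(n):
        print((r.inv().apply((target-p)/n)).round(1).tolist(),(rv/n).round(2).tolist()); r=r*Ro.from_rotvec(rv/n,degrees=True)
E
python3 - <<'E'
from plan import *
c=calibration("wrist");print(c["R"].round(3))
plan([567,-147,230],np.deg2rad(-32))
E
```

```text
[[ 0.237  0.971 -0.001]
 [ 0.931 -0.227  0.286]
 [ 0.278 -0.068 -0.958]]
rv [8.0000e-02 6.0000e-02 1.0831e+02] n 17
[-38.7, 34.5, 0.1] [0.0, 0.0, 6.37]
[-34.7, 38.5, 0.1] [0.0, 0.0, 6.37]
[-30.2, 42.1, 0.1] [0.0, 0.0, 6.37]
[-25.3, 45.2, 0.1] [0.0, 0.0, 6.37]
[-20.1, 47.8, 0.1] [0.0, 0.0, 6.37]
[-14.7, 49.7, 0.1] [0.0, 0.0, 6.37]
[-9.1, 51.0, 0.1] [0.0, 0.0, 6.37]
[-3.4, 51.7, 0.1] [0.0, 0.0, 6.37]
[2.4, 51.8, 0.1] [0.0, 0.0, 6.37]
[8.1, 51.2, 0.0] [0.0, 0.0, 6.37]
[13.7, 50.0, 0.0] [0.0, 0.0, 6.37]
[19.2, 48.1, 0.0] [0.0, 0.0, 6.37]
[24.4, 45.7, 0.0] [0.0, 0.0, 6.37]
[29.4, 42.7, 0.0] [0.0, 0.0, 6.37]
[33.9, 39.2, 0.0] [0.0, 0.0, 6.37]
[38.1, 35.2, 0.0] [0.0, 0.0, 6.37]
[41.7, 30.7, 0.0] [0.0, 0.0, 6.37]
```

play_rows(targets=[{"slide":[-38.7,34.5,0],"turn":[0,0,6.4],"hand":85},{"slide":[-34.7,38.5,0],"turn":[0,0,6.4],"hand":85},{"slide":[-30.2,42.1,0],"turn":[0,0,6.4],"hand":85},{"slide":[-25.3,45.2,0],"turn":[0,0,6.4],"hand":85},{"slide":[-20,47.8,0],"turn":[0,0,6.4],"hand":85}])

```text
clock: 0.78
eef_pos: [275.7, 401.1, 231.3]
tool_rot: [3.142, -0.0, 0.77]
force: [1.0, 1.0, 0.7]
width: 85.3
```

play_rows(targets=[{"slide":[-14.7,49.7,0],"turn":[0,0,6.4],"hand":85},{"slide":[-9,51,0],"turn":[0,0,6.4],"hand":85},{"slide":[-3.4,51.7,0],"turn":[0,0,6.4],"hand":85},{"slide":[2.4,51.8,0],"turn":[0,0,6.4],"hand":85},{"slide":[8,51.2,0],"turn":[0,0,6.4],"hand":85}])

```text
clock: 1.4
eef_pos: [396.4, 172.0, 231.4]
tool_rot: [-3.141, -0.0, 0.212]
force: [1.2, 0.3, -1.1]
width: 85.1
```

```bash
python3 - <<'E'
from plan import *
plan([632,-41,230],np.deg2rad(-32),stp=45)
E
```

```text
rv [-2.000e-02 -1.000e-02  4.413e+01] n 8
[23.2, 32.2, 0.2] [-0.0, -0.0, 5.52]
[26.2, 29.8, 0.2] [-0.0, -0.0, 5.52]
[28.9, 27.2, 0.2] [-0.0, -0.0, 5.52]
[31.4, 24.3, 0.2] [-0.0, -0.0, 5.52]
[33.6, 21.1, 0.2] [-0.0, -0.0, 5.52]
[35.5, 17.8, 0.2] [-0.0, -0.0, 5.52]
[37.0, 14.3, 0.2] [-0.0, -0.0, 5.52]
[38.2, 10.7, 0.2] [-0.0, -0.0, 5.52]
```

play_rows(targets=[{"slide":[23,32,0],"turn":[0,0,5.5],"hand":85},{"slide":[26,30,0],"turn":[0,0,5.5],"hand":85},{"slide":[29,27,0],"turn":[0,0,5.5],"hand":85},{"slide":[31,24,0],"turn":[0,0,5.5],"hand":85},{"slide":[33.5,21,0],"turn":[0,0,5.5],"hand":85}])

```text
clock: 2.02
eef_pos: [543.5, 40.8, 231.1]
tool_rot: [-3.141, 0.0, -0.268]
force: [-0.0, 0.5, 0.5]
width: 85.2
```

play_rows(targets=[{"slide":[35.5,18,0],"turn":[0,0,5.5],"hand":85},{"slide":[37,14,0],"turn":[0,0,5.5],"hand":85},{"slide":[38,11,0],"turn":[0,0,5.5],"hand":85},{"slide":[0,0,0],"turn":[0,0,0],"hand":85},{"slide":[0,0,0],"turn":[0,0,0],"hand":85}])

```text
clock: 2.65
eef_pos: [630.4, -37.2, 230.7]
tool_rot: [3.141, 0.002, -0.552]
force: [-0.1, 0.7, 0.4]
width: 85.2
```

```bash
python3 - <<'E'
from plan import *
c=calibration("wrist"); im,d=get_image("wrist"); np.savez("pics/wrist1.npz",im=im,d=d,**c); cv2.imwrite("pics/wrist1.png",im)
print(read_state()["eef_pos"],read_state()["tool_rot"],proj(c,[606,-84,50]))
E
```

```text
[630.35485373 -36.68477405 230.85865459] [-3.14132979e+00  2.00637651e-03 -5.51440002e-01] [287.30599484 240.10318943]
```

View pics/wrist1.png

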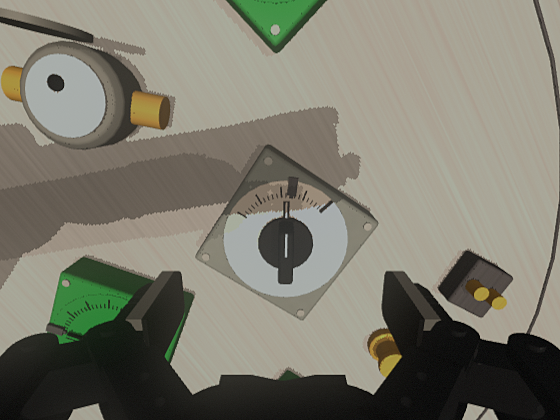

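The wrist view shows the grey timer with its axis at about (286,240), wing nearly vertical in the picture, tab at about (293,187), top mark at about (326,207) and zero tick at about (241,215). A close crop next, with measurements.

```bash
python3 - <<'E'
from h import *
D=np.load("pics/wrist1.npz"); im=D["im"]
cv2.imwrite("pics/crop3.png",cv2.resize(im[170:305,215:360],None,fx=5,fy=5,interpolation=cv2.INTER_CUBIC)[:600,:725])
g=cv2.cvtColor(im,cv2.COLOR_BGR2GRAY)
m=np.zeros_like(g);m[205:290,250:325]=(g[205:290,250:325]<55)
n,l,st,ce=cv2.connectedComponentsWithStats(m)
for i in range(1,n):
    if st[i,4]>30: print(st[i],ce[i])
E
```

```text
[259 205  54  79 813] [285.099631   238.32595326]
```

View pics/crop3.png

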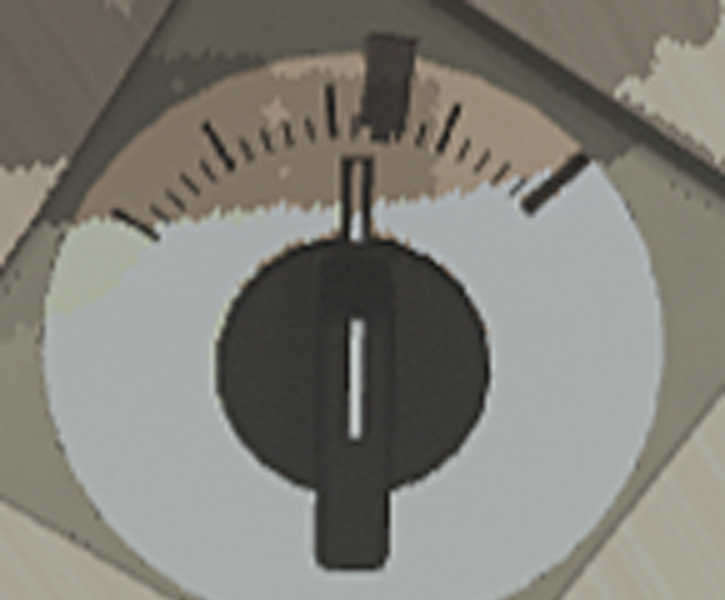

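```bash
python3 - <<'E'
from h import *
D=np.load("pics/wrist1.npz")
P=lambda u,v,z:cast(D,215+u/5,170+v/5,z)
f=P(353.5,367,54)
sc=np.mean([P(45,345,45),P(662,345,45)],0);print("disc",f,"scale chord mid",sc)
zt,tm=P(117,212,45),P(587,155,45)
# axis from zero & top marks: chord + radius 63
A=f
for n,q in(("ptr",P(357,157,51)),("mk",P(385,132,49)),("mkout",P(393,37,50)),("zero",zt),("top",tm),("wing_far",P(352,570,72))):
    w=q-A;print(n,q.round(1),"r",np.hypot(*w[:2]).round(1),"ang",np.rad2deg(np.arctan2(w[1],w[0])).round(1))
T=np.load("pics/top0.npz");print("top disc",cast(T,280+298/6,150+262/6,54))
d=D["d"];
for u,v in((286,245),(300,243),(262,262)):
    z=float(d[v,u]);x=np.linalg.solve(D["K"],[u,v,1])*z;print(u,v,(D["R"].T@(x-D["t"])).round(1))
E
```

```text
disc [603.54330454 -84.83628006  54.        ] scale chord mid [604.23564965 -83.75761083  45.        ]
ptr [626.6 -48.6  51. ] r 42.9 ang 57.5
mk [633.6 -47.7  49. ] r 47.8 ang 51.0
mkout [644.8 -32.2  50. ] r 66.9 ang 51.9
zero [578.6 -34.4  45. ] r 56.2 ang 116.3
top [665.  -73.7  45. ] r 62.5 ang 10.3
wing_far [ 584.5 -115.1   72. ] r 35.8 ang -122.2
top disc [604.11715826 -85.82665374  54.        ]
286 245 [610.8 -73.1  92.6]
300 243 [616.2 -91.7  55. ]
262 262 [569.6 -92.6  45.4]
```

```bash
python3 - <<'E'
from plan import *
plan([604,-85,100],np.deg2rad(-32.5),n=4)
plan([604,-85,61],np.deg2rad(-32.5),n=1)
E
```

```text
rv [-0.01  0.12  0.9 ] n 4
[0.8, 13.7, 32.7] [-0.0, 0.03, 0.23]
[0.8, 13.7, 32.7] [-0.0, 0.03, 0.23]
[0.9, 13.7, 32.7] [-0.0, 0.03, 0.23]
[0.9, 13.7, 32.7] [-0.0, 0.03, 0.23]
rv [-0.01  0.12  0.9 ] n 1
[3.2, 55.0, 169.8] [-0.01, 0.12, 0.9]
```

play_rows(targets=[{"slide":[0.8,18.3,32],"turn":[0,0,0.3],"hand":85},{"slide":[0.8,18.3,32],"turn":[0,0,0.3],"hand":85},{"slide":[0.8,18.3,32],"turn":[0,0,0.3],"hand":85},{"slide":[0.8,0,30],"turn":[0,0,0],"hand":85},{"slide":[0,0,0],"turn":[0,0,0],"hand":60}])

```text
clock: 3.32
eef_pos: [602.8, -84.4, 103.6]
tool_rot: [3.141, 0.005, -0.567]
force: [-1.2, 0.1, 0.6]
width: 69.4
```

```bash
python3 - <<'E'
from plan import *
s=read_state();print(s["eef_pos"],s["tool_rot"],s["force"],s["torque"])
plan([604,-85,61],np.deg2rad(-32.5),n=1)
c=calibration("wrist"); im,d=get_image("wrist"); cv2.imwrite("pics/wrist2.png",im)
E
```

```text
[602.77507449 -84.42107747 103.64140171] [ 3.1406908   0.00503782 -0.56734267] [-1.16122382  0.09503144  0.58682316] [0.00131182 0.03428547 0.00868433]
rv [ 0.05  0.29 -0.01] n 1
[1.6, -0.2, 42.6] [0.05, 0.29, -0.01]
```

View pics/wrist2.png

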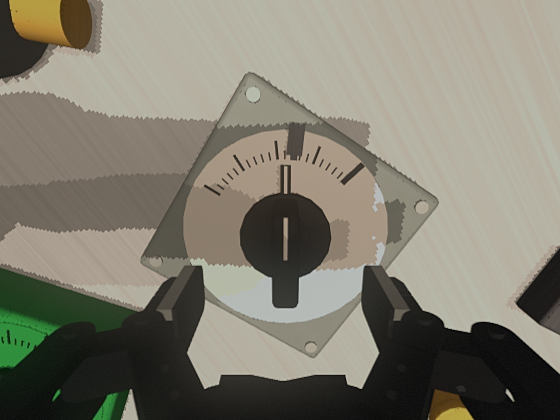

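The wing is at x≈286, between the fingers (about 190 to 375) and square to the jaws. I descend and close.

play_rows(targets=[{"slide":[1.2,0,21],"turn":[0,0.2,0],"hand":50},{"slide":[0,0,21],"turn":[0,0,0],"hand":45},{"slide":[0,0,0],"turn":[0,0,0],"hand":40},{"slide":[0,0,0],"turn":[0,0,0],"hand":30}])

```text
clock: 3.88
eef_pos: [607.1, -86.8, 65.0]
tool_rot: [-3.14, -0.006, -0.568]
force: [0.4, 0.0, 0.0]
width: 29.8
```

```bash
python3 - <<'E'
from plan import *
s=read_state();print(s["eef_pos"],s["tool_rot"],s["force"],s["torque"],s["width"])
c=calibration("wrist"); im,d=get_image("wrist"); cv2.imwrite("pics/wrist3.png",im)
E
```

```text
[607.06443543 -86.76545484  64.95067366] [-3.14049445 -0.00566874 -0.56793706] [0.37055481 0.01584238 0.03958823] [ 0.04682924  0.07401057 -0.04423926] 29.779660300400984
```

View pics/wrist3.png

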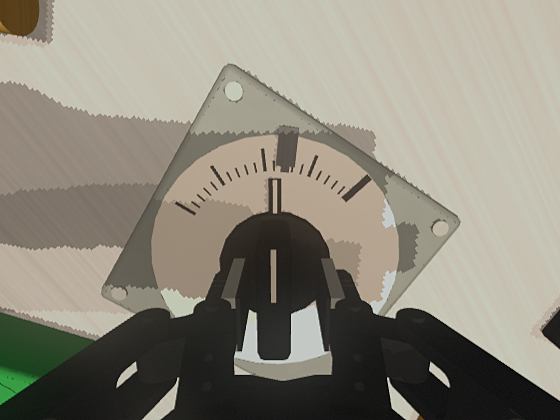

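play_rows(targets=[{"slide":[-3.4,0,3],"turn":[0,0,0],"hand":30},{"slide":[0,0,0],"turn":[0,0,0],"hand":28},{"slide":[0,0,0],"turn":[0,0,0],"hand":26}])

```text
clock: 4.3
eef_pos: [603.1, -85.1, 60.4]
tool_rot: [-3.141, -0.004, -0.569]
force: [-0.0, 0.4, 0.7]
width: 26.0
```

```bash
python3 - <<'E'
from plan import *
s=read_state();print(s["eef_pos"],s["tool_rot"],s["force"],s["torque"],s["width"])
c=calibration("wrist"); im,d=get_image("wrist"); cv2.imwrite("pics/wrist4.png",im[130:400,130:430])
for i in range(3):
  s=read_state();print(s["clock"],s["eef_pos"],s["torque"]);get_image("side")
E
```

```text
[603.12849701 -85.07971228  60.42391916] [-3.14149731 -0.00357818 -0.56867901] [-0.00908261  0.44778157  0.65234344] [ 0.01191101 -0.00026099 -0.01692344] 25.97982915710755
4.35 [603.17342344 -85.15606557  60.38075375] [-0.06219327  0.0269303  -0.03349191]
4.4 [603.21460707 -85.18445994  60.38137089] [ 0.01119963 -0.00502133 -0.0475372 ]
4.45 [603.15631196 -85.17505399  60.31462359] [-0.01101954  0.00181236  0.00427045]
```

View pics/wrist4.png

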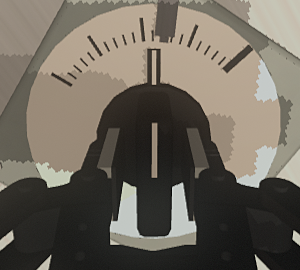

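Centred (fingers at 112 and 197, wing at 154 in the crop). Closing.

play_rows(targets=[{"slide":[0,0,0],"turn":[0,0,0],"hand":18},{"slide":[0,0,0],"turn":[0,0,0],"hand":8},{"slide":[0,0,0],"turn":[0,0,0],"hand":5},{"slide":[0,0,0],"turn":[0,0,0],"hand":5}])

```text
clock: 5.0
eef_pos: [603.4, -85.4, 60.5]
tool_rot: [-3.142, -0.004, -0.569]
force: [1.5, -1.4, 2.2]
width: 13.0
```

```bash
cat > tq.py <<'E'
from cell import *
import numpy as np,sys
n=int(sys.argv[1]) if len(sys.argv)>1 else 4
T=[];F=[]
for i in range(n):
    s=read_state();T.append(s["torque"]);F.append(s["force"]);
    if i<n-1:get_image("top")
print(s["clock"],"pos",s["eef_pos"].round(1),"yawdeg",np.rad2deg(s["tool_rot"][2]).round(2),"T",np.mean(T,0).round(3),"sd",np.std(T,0)[2].round(3),"F",np.mean(F,0).round(1),s["width"].round(1),"q7",s["qpos"][6].round(3))
E
python3 tq.py 6
```

```text
Traceback (most recent call last):
  File "tq.py", line 8, in <module>
    print(s["clock"],"pos",s["eef_pos"].round(1),"yawdeg",np.rad2deg(s["tool_rot"][2]).round(2),"T",np.mean(T,0).round(3),"sd",np.std(T,0)[2].round(3),"F",np.mean(F,0).round(1),s["width"].round(1),"q7",s["qpos"][6].round(3))
                                                                                                                                                                                 ^^^^^^^^^^^^^^^^
AttributeError: 'float' object has no attribute 'round'
```

```bash
sed -i 's/s\["width"\].round(1)/round(s["width"],1)/' tq.py; python3 tq.py 6
```

```text
5.5 pos [603.4 -85.3  60.5] yawdeg -32.59 T [-0.169 -0.19  -0.021] sd 0.016 F [ 1.6 -1.4  1.9] 12.9 q7 0.018
```

play_rows(targets=[{"slide":[0,0,0],"turn":[0,0,3],"hand":5},{"slide":[0,0,0],"turn":[0,0,4],"hand":5},{"slide":[0,0,0],"turn":[0,0,4],"hand":5},{"slide":[0,0,0],"turn":[0,0,4],"hand":5},{"slide":[0,0,0],"turn":[0,0,0],"hand":5}])

```text
clock: 6.12
eef_pos: [603.5, -85.4, 60.4]
tool_rot: [-3.141, -0.004, -0.83]
force: [2.9, -1.2, 1.6]
width: 12.7
```

```bash
python3 tq.py 6
```

```text
6.375 pos [603.5 -85.4  60.4] yawdeg -47.55 T [-0.349 -0.379 -0.001] sd 0.037 F [ 2.2 -1.6  2.4] 13.1 q7 -0.174
```

```bash
python3 - <<'E'
from plan import *
im,d=get_image("wrist"); cv2.imwrite("pics/wrist5.png",im)
im,d=get_image("top"); cv2.imwrite("pics/top5.png",cv2.resize(im[150:240,280:380],None,fx=6,fy=6,interpolation=cv2.INTER_CUBIC))
E
```

```text
(no output)
```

View pics/wrist5.png

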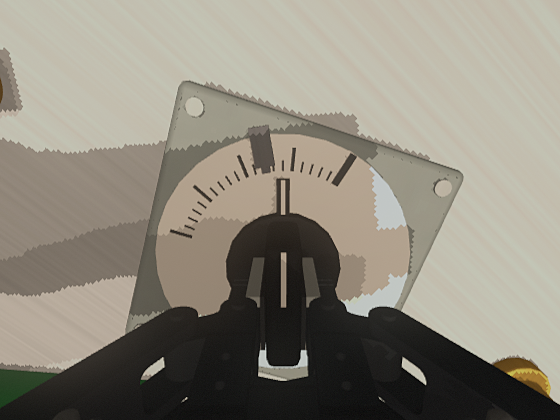

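The knob follows the gripper: the pointer at (283,195) is now clockwise of the tab at (261,150). Continuing.

play_rows(targets=[{"slide":[0,0,0],"turn":[0,0,4],"hand":5},{"slide":[0,0,0],"turn":[0,0,4],"hand":5},{"slide":[0,0,0],"turn":[0,0,4],"hand":5},{"slide":[0,0,0],"turn":[0,0,4],"hand":5},{"slide":[0,0,0],"turn":[0,0,4],"hand":5}])

```text
clock: 7.1
eef_pos: [603.6, -85.6, 60.4]
tool_rot: [-3.139, -0.004, -1.181]
force: [3.2, -3.5, 2.1]
width: 13.7
```

```bash
python3 tq.py 1; python3 tq.py 5
```

```text
7.1 pos [603.6 -85.6  60.4] yawdeg -67.69 T [-0.493 -0.513  0.084] sd 0.0 F [ 3.2 -3.5  2.1] 13.7 q7 -0.44
7.3 pos [603.6 -85.5  60.5] yawdeg -67.52 T [-0.491 -0.607 -0.021] sd 0.057 F [ 3.2 -2.5  2.7] 13.3 q7 -0.438
```

play_rows(targets=[{"slide":[0,0,0],"turn":[0,0,3],"hand":5},{"slide":[0,0,0],"turn":[0,0,3],"hand":5},{"slide":[0,0,0],"turn":[0,0,3],"hand":5}])

```text
clock: 7.68
eef_pos: [603.6, -85.6, 60.5]
tool_rot: [-3.138, -0.003, -1.337]
force: [3.4, -2.6, 2.6]
width: 13.5
```

```bash
python3 tq.py 1; python3 tq.py 6
```

```text
7.675 pos [603.6 -85.6  60.5] yawdeg -76.61 T [-0.658 -0.712  0.043] sd 0.0 F [ 3.4 -2.6  2.6] 13.5 q7 -0.56
7.925 pos [603.6 -85.6  60.5] yawdeg -76.51 T [-0.657 -0.749 -0.031] sd 0.05 F [ 3.9 -3.4  2.5] 13.3 q7 -0.559
```

```bash
cat > tq.py <<'E'
from cell import *
import numpy as np,sys
n=int(sys.argv[1]) if len(sys.argv)>1 else 4
T=[];Q=[];Y=[]
for i in range(n):
    s=read_state();T.append(s["torque"][2]);Q.append(s["tau"][6]);Y.append(np.rad2deg(s["tool_rot"][2]))
    if i<n-1:get_image("top")
print(round(s["clock"],2),"pos",s["eef_pos"].round(1),"yaw",np.round(Y,2),"Tz",np.round(T,3),"tau7",np.round(Q,4),"q7",s["qpos"][6].round(4))
E
python3 tq.py 4
```

```text
8.07 pos [603.6 -85.6  60.5] yaw [-76.51 -76.51 -76.5  -76.51] Tz [-0.118 -0.027 -0.04  -0.008] tau7 [0.0295 0.0294 0.0283 0.0276] q7 -0.5588
```

play_rows(targets=[{"slide":[0,0,0],"turn":[0,0,1],"hand":5},{"slide":[0,0,0],"turn":[0,0,1],"hand":5},{"slide":[0,0,0],"turn":[0,0,1],"hand":5}])

```text
clock: 8.45
eef_pos: [603.6, -85.6, 60.5]
tool_rot: [-3.138, -0.003, -1.388]
force: [5.0, -3.8, 1.2]
width: 12.8
```

```bash
python3 tq.py 4
```

```text
8.6 pos [603.6 -85.6  60.4] yaw [-79.51 -79.55 -79.51 -79.51] Tz [ 0.123  0.017 -0.004 -0.032] tau7 [ 0.0223 -0.057  -0.0346  0.0171] q7 -0.5998
```

play_rows(targets=[{"slide":[0,0,0],"turn":[0,0,1],"hand":5},{"slide":[0,0,0],"turn":[0,0,1],"hand":5}])

```text
clock: 8.85
eef_pos: [603.6, -85.6, 60.4]
tool_rot: [-3.138, -0.003, -1.423]
force: [3.6, -3.9, 1.0]
width: 12.9
```

```bash
python3 tq.py 4
```

```text
9.0 pos [603.6 -85.7  60.5] yaw [-81.52 -81.55 -81.52 -81.51] Tz [ 0.088 -0.023 -0.058 -0.05 ] tau7 [ 0.0227 -0.0573 -0.0348  0.0171] q7 -0.6272
```

tau7 repeats very well, so I use it to feel for the stop in small steps.

play_rows(targets=[{"slide":[0,0,0],"turn":[0,0,0.8],"hand":5},{"slide":[0,0,0],"turn":[0,0,0.8],"hand":5}])

```text
clock: 9.25
eef_pos: [603.6, -85.7, 60.4]
tool_rot: [-3.138, -0.003, -1.451]
force: [4.1, -3.0, 1.2]
width: 13.1
```

```bash
python3 tq.py 4
```

```text
9.4 pos [603.6 -85.7  60.4] yaw [-83.11 -83.14 -83.11 -83.11] Tz [ 0.123 -0.002 -0.042  0.003] tau7 [ 0.0001 -0.0616 -0.0362  0.0038] q7 -0.6491
```

play_rows(targets=[{"slide":[0,0,0],"turn":[0,0,0.8],"hand":5},{"slide":[0,0,0],"turn":[0,0,0.8],"hand":5}])

```text
clock: 9.65
eef_pos: [603.6, -85.7, 60.5]
tool_rot: [-3.138, -0.003, -1.478]
force: [3.6, -2.8, 1.2]
width: 13.1
```

```bash
python3 tq.py 4
```

```text
9.8 pos [603.6 -85.7  60.5] yaw [-84.71 -84.73 -84.71 -84.7 ] Tz [ 0.098 -0.006  0.004 -0.042] tau7 [-0.     -0.062  -0.0366  0.0035] q7 -0.6712
```

play_rows(targets=[{"slide":[0,0,0],"turn":[0,0,0.8],"hand":5},{"slide":[0,0,0],"turn":[0,0,0.8],"hand":5}])

```text
clock: 10.05
eef_pos: [603.7, -85.7, 60.5]
tool_rot: [-3.138, -0.003, -1.506]
force: [4.0, -3.3, 1.4]
width: 13.0
```

```bash
python3 tq.py 4
```

```text
10.2 pos [603.6 -85.7  60.5] yaw [-86.31 -86.34 -86.31 -86.31] Tz [ 0.123  0.04   0.008 -0.021] tau7 [-0.0002 -0.0624 -0.0372  0.0031] q7 -0.6933
```

play_rows(targets=[{"slide":[0,0,0],"turn":[0,0,0.8],"hand":5},{"slide":[0,0,0],"turn":[0,0,0.8],"hand":5}])

```text
clock: 10.45
eef_pos: [603.6, -85.7, 60.5]
tool_rot: [-3.138, -0.003, -1.534]
force: [3.7, -3.6, 1.7]
width: 13.2
```

```bash
python3 tq.py 4
```

```text
10.6 pos [603.6 -85.7  60.5] yaw [-87.91 -87.94 -87.92 -87.91] Tz [ 0.1    0.036 -0.012 -0.022] tau7 [-0.0003 -0.0629 -0.0377  0.0027] q7 -0.7155
```

play_rows(targets=[{"slide":[0,0,0],"turn":[0,0,0.8],"hand":5},{"slide":[0,0,0],"turn":[0,0,0.8],"hand":5}])

```text
clock: 10.85
eef_pos: [603.6, -85.7, 60.5]
tool_rot: [-3.138, -0.003, -1.562]
force: [4.5, -3.1, 2.1]
width: 13.1
```

```bash
python3 tq.py 4
```

```text
11.0 pos [603.6 -85.7  60.4] yaw [-89.52 -89.54 -89.52 -89.51] Tz [0.103 0.057 0.023 0.027] tau7 [-0.0004 -0.0633 -0.0382  0.0023] q7 -0.7377
```

play_rows(targets=[{"slide":[0,0,0],"turn":[0,0,0.8],"hand":5},{"slide":[0,0,0],"turn":[0,0,0.8],"hand":5}])

```text
clock: 11.25
eef_pos: [603.6, -85.8, 60.5]
tool_rot: [-3.137, -0.003, -1.59]
force: [5.1, -4.2, 2.1]
width: 13.1
```

```bash
python3 tq.py 4
```

```text
11.4 pos [603.6 -85.7  60.4] yaw [-91.12 -91.14 -91.12 -91.11] Tz [ 0.033  0.042  0.014 -0.074] tau7 [-0.0005 -0.0638 -0.0387  0.0019] q7 -0.7601
```

play_rows(targets=[{"slide":[0,0,0],"turn":[0,0,0.8],"hand":5},{"slide":[0,0,0],"turn":[0,0,0.8],"hand":5}])

```text
clock: 11.65
eef_pos: [603.6, -85.7, 60.5]
tool_rot: [-3.137, -0.003, -1.618]
force: [3.5, -4.5, 2.1]
width: 13.3
```

```bash
python3 tq.py 4
```

```text
11.8 pos [603.6 -85.7  60.4] yaw [-92.72 -92.75 -92.72 -92.72] Tz [ 0.068 -0.036  0.002 -0.031] tau7 [-0.0007 -0.0641 -0.0392  0.0015] q7 -0.7824
```

The 0.0004 N m increment per step is exactly the wind-up spring, so any stop contact will stand out clearly.

play_rows(targets=[{"slide":[0,0,0],"turn":[0,0,0.8],"hand":5},{"slide":[0,0,0],"turn":[0,0,0.8],"hand":5}])

```text
clock: 12.05
eef_pos: [603.6, -85.7, 60.4]
tool_rot: [-3.137, -0.002, -1.646]
force: [3.7, -3.9, 1.6]
width: 13.0
```

```bash
python3 tq.py 3
```

```text
12.15 pos [603.6 -85.8  60.4] yaw [-94.32 -94.35 -94.32] Tz [ 0.07   0.01  -0.007] tau7 [-0.0009 -0.0652 -0.0395] q7 -0.8049
```

play_rows(targets=[{"slide":[0,0,0],"turn":[0,0,0.8],"hand":5},{"slide":[0,0,0],"turn":[0,0,0.8],"hand":5}])

```text
clock: 12.4
eef_pos: [603.6, -85.7, 60.5]
tool_rot: [-3.137, -0.002, -1.674]
force: [3.4, -3.7, 2.2]
width: 13.1
```

```bash
python3 tq.py 3
```

```text
12.5 pos [603.6 -85.7  60.4] yaw [-95.92 -95.95 -95.91] Tz [ 0.081  0.011 -0.069] tau7 [-0.0009 -0.065  -0.0402] q7 -0.8274
```

play_rows(targets=[{"slide":[0,0,0],"turn":[0,0,0.8],"hand":5},{"slide":[0,0,0],"turn":[0,0,0.8],"hand":5}])

```text
clock: 12.75
eef_pos: [603.6, -85.7, 60.5]
tool_rot: [-3.137, -0.002, -1.702]
force: [4.2, -3.7, 2.2]
width: 12.9
```

```bash
python3 tq.py 3
```

```text
12.85 pos [603.6 -85.8  60.4] yaw [-97.52 -97.54 -97.51] Tz [ 0.071  0.063 -0.016] tau7 [-0.0258 -0.0909 -0.0634] q7 -0.8499
```

A clear jump of −0.025 N m: first touch, about 1.2 N. I press 0.6° further (about 3 N) and hold.

play_rows(targets=[{"slide":[0,0,0],"turn":[0,0,0.6],"hand":5},{"slide":[0,0,0],"turn":[0,0,0],"hand":5},{"slide":[0,0,0],"turn":[0,0,0],"hand":5}])

```text
clock: 13.22
eef_pos: [603.6, -85.8, 60.4]
tool_rot: [-3.137, -0.002, -1.712]
force: [3.6, -3.1, 1.5]
width: 13.0
```

```bash
python3 tq.py 4
```

```text
13.38 pos [603.6 -85.8  60.4] yaw [-98.11 -98.1  -98.11 -98.1 ] Tz [0.132 0.065 0.106 0.056] tau7 [-0.0518 -0.052  -0.0521 -0.0523] q7 -0.8582
```

The stop is held at about 3 N (tau7 offset about 0.06 N m). Now I turn back down.

play_rows(targets=[{"slide":[0,0,0],"turn":[0,0,-2],"hand":5},{"slide":[0,0,0],"turn":[0,0,-4],"hand":5},{"slide":[0,0,0],"turn":[0,0,-4],"hand":5},{"slide":[0,0,0],"turn":[0,0,-4],"hand":5},{"slide":[0,0,0],"turn":[0,0,-4],"hand":5}])

```text
clock: 14.0
eef_pos: [603.6, -85.6, 60.4]
tool_rot: [-3.138, -0.003, -1.396]
force: [3.6, -3.2, 1.7]
width: 13.1
```

play_rows(targets=[{"slide":[0,0,0],"turn":[0,0,-4],"hand":5},{"slide":[0,0,0],"turn":[0,0,-4],"hand":5},{"slide":[0,0,0],"turn":[0,0,-4],"hand":5},{"slide":[0,0,0],"turn":[0,0,-4],"hand":5},{"slide":[0,0,0],"turn":[0,0,-4],"hand":5}])

```text
clock: 14.62
eef_pos: [603.6, -85.5, 60.5]
tool_rot: [-3.139, -0.004, -1.047]
force: [3.9, -3.4, 2.1]
width: 13.0
```

play_rows(targets=[{"slide":[0,0,0],"turn":[0,0,-4],"hand":5},{"slide":[0,0,0],"turn":[0,0,-4],"hand":5},{"slide":[0,0,0],"turn":[0,0,-4],"hand":5},{"slide":[0,0,0],"turn":[0,0,-4],"hand":5},{"slide":[0,0,0],"turn":[0,0,-4],"hand":5}])

```text
clock: 15.25
eef_pos: [603.5, -85.4, 60.5]
tool_rot: [-3.141, -0.004, -0.697]
force: [3.1, -2.1, 3.0]
width: 13.0
```

```bash
python3 - <<'E'
from h import *
from cell import *
s=read_state();print(s["clock"],np.rad2deg(s["tool_rot"][2]))
c=calibration("wrist");im,d=get_image("wrist");np.savez("pics/wrist6.npz",im=im,d=d,**c)
cv2.imwrite("pics/wrist6.png",cv2.resize(im[110:230,200:350],None,fx=5,fy=5,interpolation=cv2.INTER_CUBIC))
E
```

```text
15.25 -39.96052702162153
```

View pics/wrist6.png

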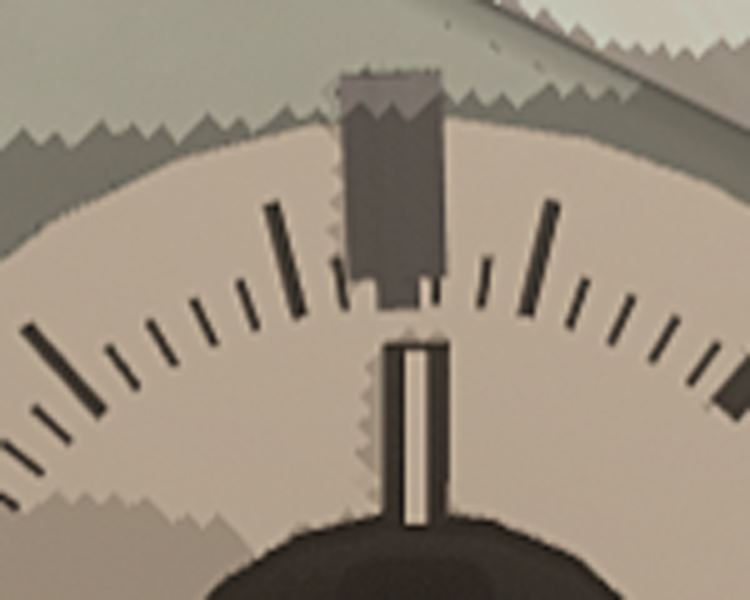

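The tab nose is at crop (398,305) and the pointer nib at (416,345), so a slight further turn down is needed.

```bash
python3 - <<'E'
from h import *
D=np.load("pics/wrist6.npz");P=lambda u,v,z:cast(D,200+u/5,110+v/5,z)
for A in ([603.6,-85.2],[604.5,-84]):
  for n,q in(("ptr",P(416,345,51)),("ptrbase",P(416,520,52)),("mk",P(398,308,48)),("mkout",P(392,72,50)),("t10",P(277,205,45)),("t15",P(553,203,45))):
    w=q[:2]-A;print(n,np.hypot(*w).round(1),np.rad2deg(np.arctan2(w[1],w[0])).round(2))
E
```

```text
ptr 43.0 50.39
ptrbase 26.7 50.62
mk 45.9 52.42
mkout 67.0 52.05
t10 56.4 63.4
t15 56.5 37.34
ptr 41.5 50.29
ptrbase 25.2 50.47
mk 44.4 52.39
mkout 65.5 52.02
t10 55.0 63.68
t15 55.0 36.91
```

play_rows(targets=[{"slide":[0,0,0],"turn":[0,0,-1.8],"hand":5},{"slide":[0,0,0],"turn":[0,0,0],"hand":5},{"slide":[0,0,0],"turn":[0,0,0],"hand":20},{"slide":[0,0,0],"turn":[0,0,0],"hand":40},{"slide":[0,0,0],"turn":[0,0,0],"hand":60}])

```text
clock: 15.92
eef_pos: [602.0, -84.2, 59.7]
tool_rot: [3.141, -0.001, -0.669]
force: [0.3, -0.0, 0.6]
width: 55.6
```

play_rows(targets=[{"slide":[0,0,0],"turn":[0,0,0],"hand":60},{"slide":[0,0,-20],"turn":[0,0,0],"hand":60},{"slide":[0,0,-40],"turn":[0,0,0],"hand":60},{"slide":[0,-20,-50],"turn":[0,0,0],"hand":60},{"slide":[0,0,0],"turn":[0,0,0],"hand":60}])

```text
clock: 16.55
eef_pos: [619.1, -68.5, 175.7]
tool_rot: [-3.135, -0.011, -0.667]
force: [0.2, 0.0, 0.4]
width: 60.4
```

```bash
python3 - <<'E'
from h import *
from cell import *
s=read_state();print(s["clock"],s["eef_pos"],s["force"],s["width"])
c=calibration("wrist");im,d=get_image("wrist");np.savez("pics/wrist7.npz",im=im,d=d,**c)
cv2.imwrite("pics/wrist7.png",im)
cv2.imwrite("pics/crop7.png",cv2.resize(im[150:270,210:360],None,fx=5,fy=5,interpolation=cv2.INTER_CUBIC))
E
```

```text
16.55 [619.1127757  -68.45999398 175.69237718] [0.2221163  0.00522589 0.42366474] 60.38842381231306
```

View pics/wrist7.png

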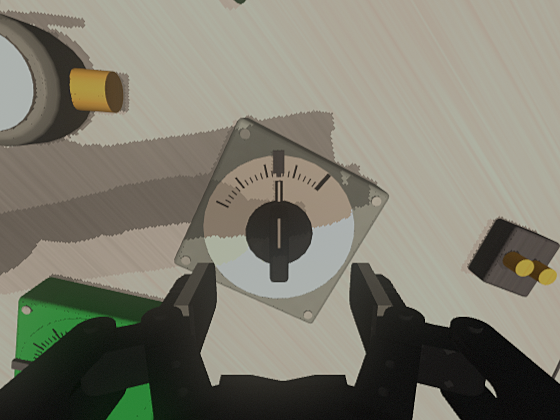

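View pics/crop7.png

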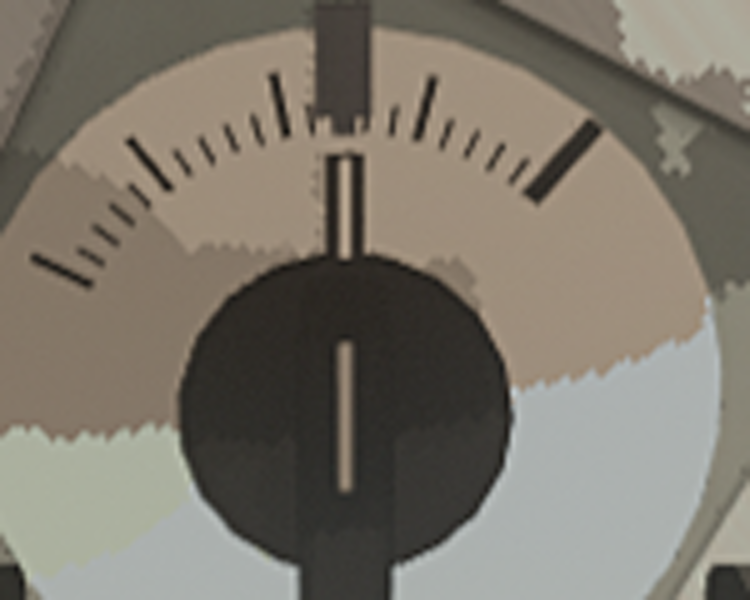

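The pointer (crop x≈346) lies in line with the tab (x≈343), and the gripper is clear and holding nothing. I'm handing in.

```bash
python3 - <<'E'
from cell import *
s=read_state();print(s["clock"],abs(s["qd"]).max(),s["force"])
print(finish_job())
E
```

```text
16.6 0.0564901410557358 [ 0.45025146  0.06955762 -0.06135276]
the job is handed in; nothing more can be done
None
```

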